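# Unlatch the polishing booth and bring out the cup

### The job

The finished copper cup is on the work tray inside the polishing booth. Lift the gate's thumb latch bar out of its catch, swing the gate wide open (about square to the booth front or a little further) and let the bar drop back level, then draw the work tray fully out by its blue tab with the cup still standing on it. Leave the jar, the dark wooden bowl and the hammer beside the booth where they are.

Things in the scene. Friction and masses are not known exactly. Their poses are not given: they have to be found in the camera images.
- booth: Fixed grey polishing booth, open-topped, walls 90 mm high. Origin at table level under the middle of the shut gate; x points into the booth, away from the robot; y to the hinge side; z up. Hinge post at y = 107 mm is 142 mm high; catch post at y = -100 mm. A buffing wheel (radius 55 mm) is at x = 210, z = 150 mm; a motor 230 mm high stands at x 150 to 270, y -130 to -270 mm.
- gate (a joint): Gate angle, rad: 0 shut, grows as the free edge swings out of the booth towards the robot, stop at 1.9. Vertical hinge line at booth x 0, y 85 mm. Clear pane in a yellow frame, 166 mm long from the hinge line, 10 mm thick, 24 to 100 mm above the table. Light friction: it stays where it is left. While shut it blocks the tray's tab.
- gate_hinge (a point): Point on the gate's hinge line, 125 mm above the table (height of the latch bar). Its axes turn with the gate: -y points from the hinge along the gate to its free edge, z up.
- latch (a joint): Angle of the steel latch bar on the gate, rad: 0 level in the catch, grows as its free end is lifted, stop at 0.7. Falls back to 0 by its own weight (150 g) when released. It clears the two red catch lips (tops 135 mm above the table, on the catch post) from about 0.16; 0.3 to 0.4 is comfortable. While down in the catch it keeps the gate from opening.
- latch_grip (a point): Middle of the black grip on the latch bar: 50 mm along the bar, 16 thick, 26 high, 125 mm above the table when level. The bar (175 x 12 x 20 mm) runs over the gate's top edge, 15 mm above it; its pivot is 40 mm from the hinge line, the grip's middle 97 mm beyond that. Pinch it from above, a finger either side of bar and gate. Axes turn with the bar: y along it to the pivot, x across it.
- tray (a joint): Travel of the work tray, m: 0 fully in, grows as it is drawn out along booth -x towards the robot, stop at 0.13 (fully out). Friction about 2 N; it stays where it is left.
- tray_tab (a point): Middle of the blue pull tab's upper part, 83 mm above the table. Tab: upright plate 60 mm wide (booth y), 10 mm thick (booth x), 50 to 107 mm above the table; starts at booth x 30, y 0. Pinch it from above, fingers in front and behind, once the gate is open. Tray: aluminium, 170 x 130 mm, floor 26 mm above the table. Axes as the booth's.
- cup: Loose copper cup, open top, 76 mm across, 58 mm high, about 150 g, standing on the tray floor, its axis 100 to 115 mm behind the tab. Origin at the centre of its underside, z up along its axis.
- jar: Green glass jar with a blue cap, 76 mm across, 100 mm high, standing left of the booth's hinge post. Origin at the centre of its underside. Not to be disturbed.
- wood_bowl: Small dark wooden bowl, 84 mm across, 35 mm high, in front of the booth to the catch side. Origin at the centre of its underside. Not to be disturbed.
- hammer: Wood-handled hammer lying on the table in front of the booth to the hinge side. Origin on the table under it, x along the handle. Not to be disturbed.
Not all that is in view belongs to the job. Of the things shaped like the cup, the copper one is meant.

How it is judged (in metres and radians):
On the way, in this order (a step that is already met when the one before it is completed fails the run):
1. the latch bar is lifted in its catch while the gate is still shut (value of joint latch above 0.13 rad and value of joint gate below 0.12 rad), for 0.05 s.
2. the gate is swung wide open (more than 1.3 rad) before the tray is drawn out (value of joint gate above 1.3 rad and value of joint tray below 0.05 m), for 0.1 s.
3. the tray is drawn fully out (more than 0.115 m) with the cup on it (value of joint tray above 0.115 m and angle between cup's own z axis and vertical below 0.15 rad), for 0.2 s.
At the end, for the whole second after the job is handed in: The gate stands open by more than 1.3 rad, the latch bar hangs back level (within 0.06 rad), the tray is out by more than 115 of its 130 mm, and the cup stands upright (within 0.15 rad), at rest on the tray floor (all of step 3 and value of joint gate above 1.3 rad and value of joint latch below 0.06 rad and x of cup in the frame of tray_tab between 0.03 and 0.14 m and z of cup in the frame of tray_tab below -0.045 m and linear speed of cup below 0.02 m/s); the robot touches nothing.
It fails at once if the cup is tipped over (more than 0.5 rad) (angle between cup's own z axis and vertical above 0.5 rad).
It fails at once if the jar is moved more than 30 mm (distance of jar from where it was at the start of the episode above 0.03 m).
It fails at once if the wood bowl is moved more than 30 mm (distance of wood_bowl from where it was at the start of the episode above 0.03 m).
It fails at once if the hammer is moved more than 30 mm (distance of hammer from where it was at the start of the episode above 0.03 m).
It also fails if it takes over 61 s, if anything falls off the work surface, if the arm or the gripper's body presses on something with over 40 N, if the wrist force passes 120 N, or if a joint passes its speed limit or range.

### The arm

A 6-joint arm with a two-finger parallel gripper is mounted at the origin on the work surface. World frame = base frame: x ahead of the robot, y to its left, z up, the work surface at z = 0. Lengths are in mm, angles in rad, forces in N, time in s.
With the tool pointing down it reaches from about 325 to 900 mm from the base axis. Payload 3.5 kg.
Tool frame: the origin (TCP) lies between the finger pads; the fingertips stand 8 mm ahead of it and the grasp point (between the pads) lies 11 mm behind it; z points along the fingers, y is the line along which they close (so a half turn about z gives the same grasp; the last joint's range is limited). The gripper opens to 85 mm and grips with 20 to 120 N. Pads are 22 mm wide; open, the fingers measure 114 mm over their backs; the gripper's body (76 mm by 85 mm) begins 54 mm behind the grasp point. The pads swing forward as they close: fully open they stand 13 mm farther back than shut.
Start: joints at [1.064, 0.276, -0.026, 1.268, 0, 1.467], TCP at [245.578, 574.729, 239.313] pointing down, gripper open.
Joint ranges: [-3.12, 3.12], [-0.85, 1.88], [-1.08, 1.24], [-1.95, 2.15], [-1.57, 1.53], [-3.14, 3.14]. Speed limits (rad/s): [2.57, 2.57, 3.14, 3.14, 3.14, 3.14].

### API

Orientations are given as a rotation vector (axis times angle).
In Python, from station import manip gives the robot as it stands.
- The arm moves only by the tool step_arm, never from a script. Its argument "plan" is a list of rows, each an object with "grip": the opening, from 0 (shut) to 1 (fully open); "translation": the shift along the world's x, y, z in cm, a list of three; "yaw": the turn about the world's z in rad. A call has 1 to 5 rows; each row shifts and turns the commanded pose from where the row before left it; what a row does not reach is not made up. A row lasts 1/8 s, in which the tool goes at most 62.5 mm and 10.7 degrees, less where a joint would pass 70% of its speed; a pose out of reach is approached as far as the arm can. A call is refused whole if a number of a shift passes 6.25 or a number of a turn 0.188, either way. A call with a gripper value outside its range is refused whole. The fingers move at their own pace and stop on an object; "force" is the grip in N (left out, the last holds). Time passes only in rows, so rows that do not move let the fingers close. It gives the time, the measured TCP pose, the force, the opening and the grip force at its end, in the units of the state.
- manip.sense(): the state, without advancing time (a new reading comes with each control period).
- manip.snapshot(name): name is "scene" or "top"; returns a dict with "frame" (384x512x3 uint8, red, green, blue), "K" (3x3 intrinsics, pixels), "k1" (the pictures are not rectified: a ray, as slopes to the right and down, at radius r is drawn at 1 + k1 r^2 times it, then the intrinsics apply), "pose" (4x4, takes a point from camera to world coordinates). Camera axes: x right, y down, z forward; pixel columns grow to the right and rows downward; lengths in mm; the calibration is good to about 2 mm. A picture is of the moment at which its call begins. There is no depth.
- manip.finish_job(): hands the job in; it is judged then, once.
The state is a dict: "clock": time; "qpos": joint angles; "joint_vel": joint speeds; "joint_efforts": joint torques, N m; "tcp_pos": TCP position; "orientation": TCP orientation; "wrist_force": force on the tool from outside, world axes, zero at the start; "ft_torque": the same for the moment, N m; "opening": finger opening in mm; "finger_force": force on a finger pad.
Only numpy, scipy, OpenCV 4.12 (cv2) and the standard library are available. Lean on these libraries where they do the work, as an engineer would, in place of code of your own. Each camera call takes 0.05 s, during which the arm holds its last target. There are 200 camera calls.

## Working session

There is one attempt and no reset: what is moved stays moved. The work goes in short steps, Python scripts to look and compute and a tool call to move; the robot and the scene stay as the last step left them, time stands still between calls to the robot, and variables do not carry over. Pictures are saved under pics/ and viewed, at most 10 in all, crops included, and the job is handed in when it is done.

Besides the shell and the picture viewer there is one more tool, called after "Request:" as name([rows], argument=value, ...), one row to a line, values as JSON. step_arm: Moves the arm, as the interface text tells. Its arguments: {"type":"object","properties":{"plan":{"type":"array","items":{"type":"object","properties":{"grip":{"type":"number"},"translation":{"type":"array","items":{"type":"number"}},"yaw":{"type":"number"}}}},"force":{"type":"number"}},"required":["plan"]}

```bash
mkdir -p pics; cat > h.py <<'E'
import numpy as np, cv2
from station import manip
def snap(n,f):
    s=manip.snapshot(n); cv2.imwrite('pics/'+f,s['frame'][:,:,::-1]); np.savez('pics/'+f+'.npz',**{k:np.array(s[k]) for k in('K','k1','pose')},frame=s['frame']); return s
def ld(f): return np.load('pics/'+f+'.npz')
def ray(s,u,v):
    p=cv2.undistortPoints(np.array([[[u,v]]],float),s['K'],np.array([float(s['k1']),0,0,0]))[0,0]
    P=s['pose']; return P[:3,3],P[:3,:3]@np.array([p[0],p[1],1])
def atz(s,u,v,z):
    o,d=ray(s,u,v); return o+d*(z-o[2])/d[2]
def proj(s,X):
    P=np.linalg.inv(s['pose']); X=np.atleast_2d(X)@P[:3,:3].T+P[:3,3]
    return cv2.projectPoints(X,np.zeros(3),np.zeros(3),s['K'],np.array([float(s['k1']),0,0,0]))[0][:,0]
E
python3 - <<'E'
from h import *
a=snap('scene','s0.png');b=snap('top','t0.png')
c=np.hstack([a['frame'],b['frame']])[:,:,::-1]
for s in(a,b): print(np.round(s['pose'],2).tolist(),s['K'][0][0],s['k1'])
print(manip.sense())
E
```

```text
[[-0.43, 0.63, -0.65, 1220.65], [0.9, 0.28, -0.32, 358.81], [-0.02, -0.73, -0.69, 757.75], [0.0, 0.0, 0.0, 1.0]] 386.7705649103258 -0.07530872147364916
[[-0.02, -1.0, 0.06, 549.23], [-1.0, 0.02, -0.02, 74.42], [0.02, -0.06, -1.0, 1246.67], [0.0, 0.0, 0.0, 1.0]] 445.0168224772781 -0.017265992568222407
{'clock': 0.1, 'qpos': array([ 1.06358221e+00,  2.77058114e-01, -2.77534049e-02,  1.26803642e+00,
        4.52518911e-05,  1.46741692e+00]), 'joint_vel': array([ 0.00092342, -0.00180573,  0.00415393, -0.001457  ,  0.00076729,
       -0.00087192]), 'joint_efforts': array([ 5.27443863e-04, -4.46709001e+01,  2.96128911e+01,  8.49337288e-03,
       -1.04813619e-04,  8.98393296e-06]), 'tcp_pos': array([245.23262567, 574.11092097, 238.26624432]), 'orientation': array([-6.29907884e-01, -3.07711972e+00,  3.05163418e-03]), 'wrist_force': array([ 0.78692599,  0.27737714, -0.46375739]), 'ft_torque': array([0.00675995, 0.00736035, 0.02705103]), 'finger_force': 0.0, 'opening': 85.02399586071115}
```

View pics/s0.png

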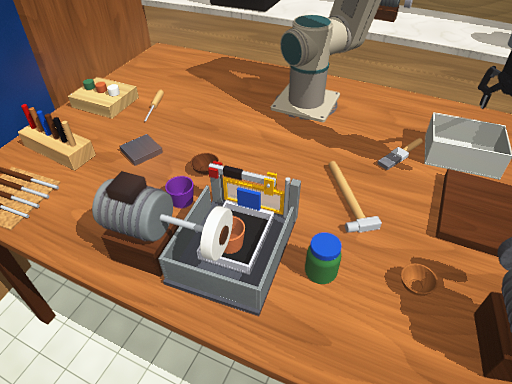

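View pics/t0.png

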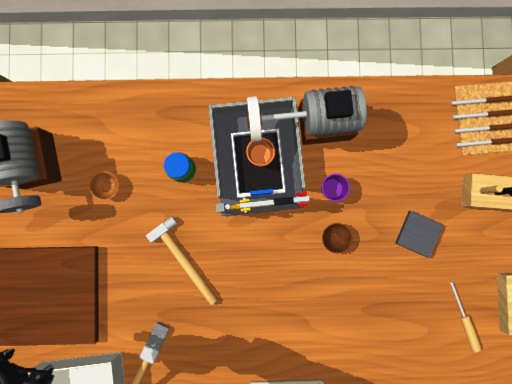

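Scene picture: the booth is at about (235,235), with the gate and its black grip at (233,172), the blue tab at (249,199) and the jar at (323,258). Top picture: gate line from (222,208) to (306,199), tab (261,193), copper cup (260,152).

Cup look-alikes in the top picture: copper cup on tray (260,152), purple cup (335,187), dark bowl (337,238), orange bowl (104,185). I choose (260,152), the copper one on the tray. A close crop will check it.

```bash
python3 - <<'E'
from h import *
f=ld('t0.png')['frame'][90:220,200:360,::-1]
cv2.imwrite('pics/c1.png',cv2.resize(f,(800,650),interpolation=cv2.INTER_CUBIC)[50:])
f=ld('s0.png')['frame'][140:260,190:350,::-1]
cv2.imwrite('pics/c2.png',cv2.resize(f,(800,600),interpolation=cv2.INTER_CUBIC))
E
```

```text
(no output)
```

View pics/c1.png

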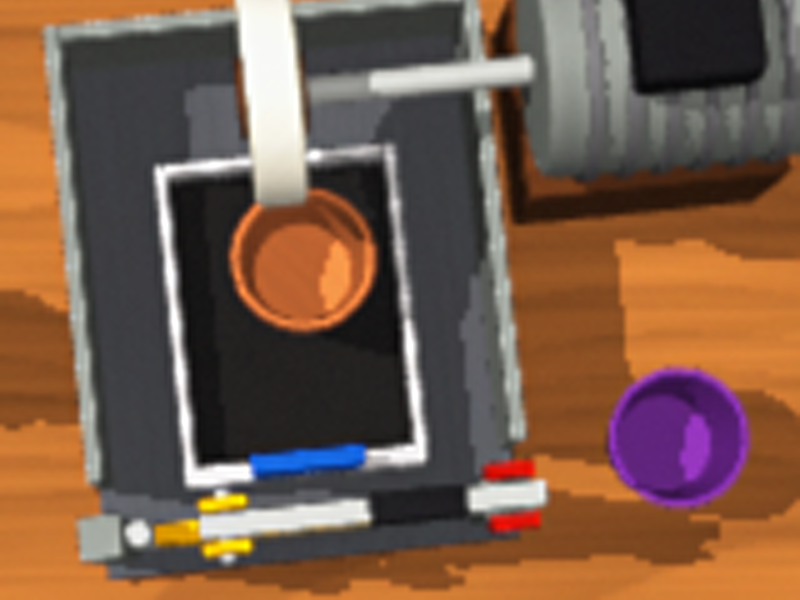

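View pics/c2.png

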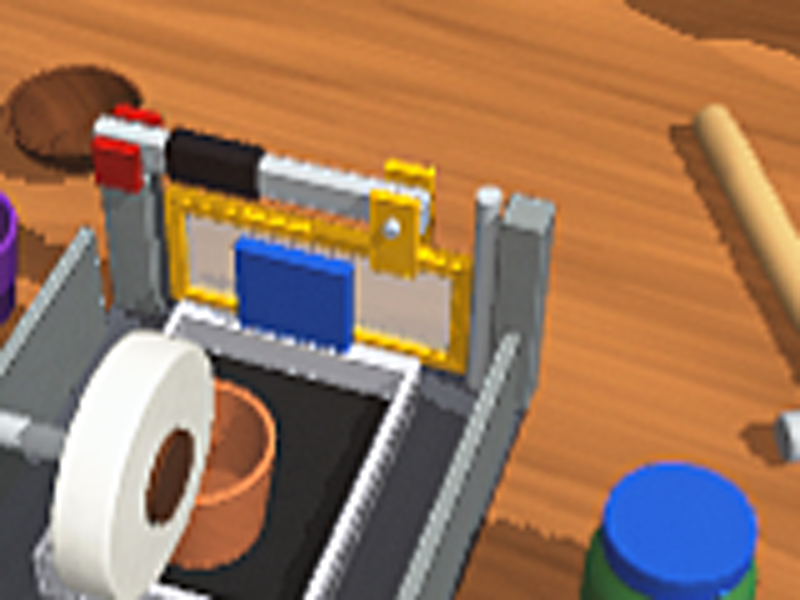

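The crops confirm the copper cup on the tray: c1 centre (303,258), c2 (230,470). In c1 the grip runs from (370,508) to (467,503), the hinge rod is at (138,533), the hinge post top at (100,538) and the tab top at (308,460). Next I fit the booth pose.

```bash
cat >> h.py <<'E'
def R(t): return np.array([[np.cos(t),-np.sin(t),0],[np.sin(t),np.cos(t),0],[0,0,1]])
E
python3 - <<'E'
from h import *
from scipy.optimize import least_squares
T=ld('t0.png');S=ld('s0.png')
ft=lambda x,y:(199.6+x/5,89.6+(y+50)/5); fs=lambda x,y:(189.6+x/5,139.6+y/5)
pts=[(T,ft(418,505),(0,-52,138)),(T,ft(308,460),(30,0,107)),(T,ft(100,538),(0,107,142)),
(S,fs(296,268),(30,0,80)),(S,fs(216,145),(0,-52,138)),(S,fs(532,207),(0,107,142))]
def pos(p,X): return R(p[2])@np.array(X,float)+[p[0],p[1],0]
f=lambda p:np.concatenate([proj(s,pos(p,X))[0]-uv for s,uv,X in pts])
r=least_squares(f,[600,50,0.0]);print(r.x,np.round(f(r.x).reshape(-1,2),1).tolist())
p=r.x;np.save('booth.npy',p)
for n,X in dict(hinge=(0,85,125),grip=(0,-52,125),tab=(30,0,83)).items(): print(n,pos(p,X).round(1))
# grip ends, cup, others from top
for n,xy,z in [('gripA',(370,508),138),('gripB',(467,503),138),('hingerod',(138,533),140),('tabtop',(308,460),107)]: print(n,atz(T,*ft(*xy),z).round(1), (R(-p[2])@(atz(T,*ft(*xy),z)-[p[0],p[1],0])).round(1))
for n,uv,z in [('jar',(178,166),100),('bowl',(337,238),35),('hamHead',(162,230),15),('hamHead2',(152,241),15),('hamHead3',(174,220),15),('handle',(214,301),10),('purple',(335,187),58),('cup',(259.6+.6,150.8+.6),84)]: 
  w=atz(T,*uv,z);print(n,w.round(0),(R(-p[2])@(w-[p[0],p[1],0])).round(0))
E
```

```text
[5.82977803e+02 5.60868046e+01 8.02194397e-02] [[0.2, 1.2], [0.1, 1.0], [0.1, 0.9], [-0.1, 4.5], [-0.0, -0.7], [-0.7, 0.3]]
hinge [576.2 140.8 125. ]
grip [587.1   4.3 125. ]
tab [612.9  58.5  83. ]
gripA [589.   28.7 138. ] [  3.8 -27.7 138. ]
gripB [590.5 -19.8 138. ] [  1.5 -76.2 138. ]
hingerod [578.8 144.4 140. ] [  2.9  88.3 140. ]
tabtop [615.4  58.8 107. ] [3.25e+01 1.00e-01 1.07e+02]
jar [686. 272. 100.] [120. 207. 100.]
bowl [ 489. -146.   35.] [-110. -194.   35.]
hamHead [520. 332.  15.] [-40. 280.  15.]
hamHead2 [491. 360.  15.] [-68. 310.  15.]
hamHead3 [547. 299.  15.] [-16. 245.  15.]
handle [323. 193.  10.] [-248.  157.   10.]
purple [ 627. -140.   58.] [  28. -199.   58.]
cup [723.  59.  84.] [140.  -8.  84.]
```

Points agree to about 3 mm. Booth is at about (585, 56), yaw 0.08, and the grip at (589, 4.5, 125). The fitted tab is offset by about 2.5 mm from the top-view measurement, and I trust the top view. To leave joint 6 range for the swing, I turn +2.05 rad on the approach.

Request:
step_arm([
  {"grip":1,"translation":[2.29,-3.8,0],"yaw":0.137},
  {"grip":1,"translation":[2.29,-3.8,0],"yaw":0.137},
  {"grip":1,"translation":[2.29,-3.8,0],"yaw":0.137},
  {"grip":1,"translation":[2.29,-3.8,0],"yaw":0.137},
  {"grip":1,"translation":[2.29,-3.8,0],"yaw":0.137},
], force=40)

```text
clock: 0.72
tcp_pos: [360.4, 383.2, 238.8]
orientation: [0.447, -3.109, 0.001]
wrist_force: [1.0, -0.0, 0.7]
opening: 85.4
finger_force: 0.0
```

Request:
step_arm([
  {"grip":1,"translation":[2.29,-3.8,0],"yaw":0.137},
  {"grip":1,"translation":[2.29,-3.8,0],"yaw":0.137},
  {"grip":1,"translation":[2.29,-3.8,0],"yaw":0.137},
  {"grip":1,"translation":[2.29,-3.8,0],"yaw":0.137},
  {"grip":1,"translation":[2.29,-3.8,0],"yaw":0.137},
])

```text
clock: 1.35
tcp_pos: [474.8, 193.3, 238.9]
orientation: [1.465, -2.778, -0.0]
wrist_force: [0.8, -0.3, 0.8]
opening: 85.4
finger_force: 0.0
```

Request:
step_arm([
  {"grip":1,"translation":[2.29,-3.8,0],"yaw":0.137},
  {"grip":1,"translation":[2.29,-3.8,0],"yaw":0.137},
  {"grip":1,"translation":[2.29,-3.8,0],"yaw":0.137},
  {"grip":1,"translation":[2.29,-3.8,0],"yaw":0.137},
  {"grip":1,"translation":[2.29,-3.8,0],"yaw":0.137},
])

```text
clock: 1.98
tcp_pos: [589.3, 3.4, 238.7]
orientation: [2.313, -2.125, -0.001]
wrist_force: [0.7, 0.1, 0.0]
opening: 85.5
finger_force: 0.0
```

Request:
step_arm([
  {"grip":1,"translation":[0,0,-3],"yaw":0},
  {"grip":1,"translation":[0,0,-3],"yaw":0},
  {"grip":1,"translation":[0,0,0],"yaw":0},
])

```text
clock: 2.35
tcp_pos: [586.3, 4.8, 176.1]
orientation: [2.305, -2.128, -0.009]
wrist_force: [0.0, 0.7, 0.4]
opening: 85.6
finger_force: 0.0
```

```bash
python3 - <<'E'
from h import *
s=manip.sense();print(s['qpos'].round(3),s['tcp_pos'],s['orientation'],s['clock'])
a=snap('scene','s1.png')['frame'][90:210,180:340,::-1]; b=snap('top','t1.png')['frame'][140:260,200:360,::-1]
cv2.imwrite('pics/c3.png',np.hstack([cv2.resize(x,(400,300),interpolation=cv2.INTER_CUBIC) for x in(a,b)]))
E
```

```text
[-0.102  0.253 -0.194  1.131  0.    -1.753] [586.25281285   4.82520252 176.06526476] [ 2.30534407 -2.12778466 -0.0091929 ] 2.35
```

View pics/c3.png

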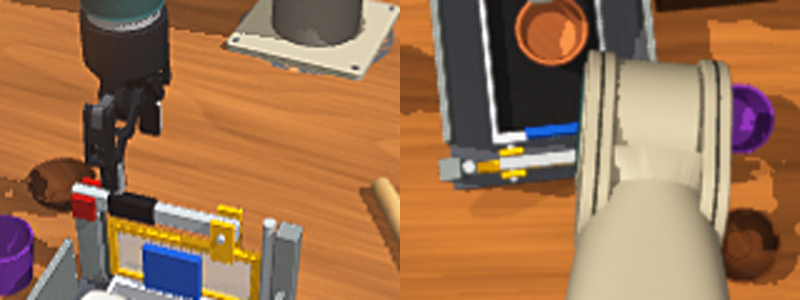

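The left panel shows the grip at (132,207) with the open fingers above it, the nearer fingertip at about (115,190). I compare that with the projection.

```bash
python3 - <<'E'
from h import *
S=ld('s1.png')
for X in [(629,8,178),(543,1,178),(586,5,168),(589,4.5,138),(589,4.5,125)]: print(X,((proj(S,np.array(X,float))[0]-[180,90])*2.5).round(0))
E
```

```text
(629, 8, 178) [113. 190.]
(543, 1, 178) [147. 137.]
(586, 5, 168) [132. 171.]
(589, 4.5, 138) [131. 196.]
(589, 4.5, 125) [132. 206.]
```

Projection and picture agree. Now I go down and pinch.

Request:
step_arm([
  {"grip":1,"translation":[0,0,-2],"yaw":0},
  {"grip":1,"translation":[0,0,-2],"yaw":0},
  {"grip":1,"translation":[0,0,-1.2],"yaw":0},
  {"grip":1,"translation":[0,0,-0.8],"yaw":0},
  {"grip":1,"translation":[0,0,0],"yaw":0},
])

```text
clock: 3.08
tcp_pos: [589.1, 4.8, 119.4]
orientation: [2.309, -2.13, -0.0]
wrist_force: [0.2, -1.0, -0.3]
opening: 85.3
finger_force: 0.0
```

Request:
step_arm([
  {"grip":0,"translation":[0,0,0],"yaw":0},
  {"grip":0,"translation":[0,0,0],"yaw":0},
  {"grip":0,"translation":[0,0,0],"yaw":0},
  {"grip":0,"translation":[0,0,0],"yaw":0},
  {"grip":0,"translation":[0,0,0],"yaw":0},
])

```text
clock: 3.7
tcp_pos: [589.4, 4.7, 119.7]
orientation: [-2.309, 2.13, -0.001]
wrist_force: [0.5, -0.3, 2.3]
opening: 15.3
finger_force: 42.8
```

Opening is 15.3 mm, so the 16 mm grip is held. Now I lift along the arc about the pivot: 33 mm up, about 7 mm towards the hinge.

Request:
step_arm([
  {"grip":0,"translation":[0,0.1,0.85],"yaw":0},
  {"grip":0,"translation":[0,0.15,0.85],"yaw":0},
  {"grip":0,"translation":[-0.02,0.2,0.85],"yaw":0},
  {"grip":0,"translation":[-0.03,0.3,0.8],"yaw":0},
  {"grip":0,"translation":[0,0,0],"yaw":0},
])

```text
clock: 4.32
tcp_pos: [588.6, 13.0, 153.6]
orientation: [-2.309, 2.128, 0.001]
wrist_force: [-0.5, 1.3, -2.6]
opening: 15.4
finger_force: 41.2
```

```bash
python3 - <<'E'
from h import *
s=manip.sense();print(s['tcp_pos'],s['wrist_force'],s['opening'],s['finger_force'])
a=snap('scene','s2.png')['frame'][120:220,190:320,::-1]
cv2.imwrite('pics/c4.png',cv2.resize(a,(650,500),interpolation=cv2.INTER_CUBIC))
# swing waypoints, world mm: hinge H, radius to gripped point
H=np.array([578.7,140.8]);g=s['tcp_pos'][:2]-H;print(np.hypot(*g))
a=[(R(-t)[:2,:2]@g) for t in np.arange(0,1.61,.1)]
for t,d in zip(np.arange(.1,1.61,.1),np.diff(a,axis=0)): print(round(t,2),(d/10).round(2),end=' ')
E
```

```text
[588.62278507  13.04059815 153.57842437] [-0.51567958  1.2976446  -2.56539072] 15.371790487774783 41.159107089042664
128.14416266321098
0.1 [-1.28 -0.04] 0.2 [-1.28  0.09] 0.3 [-1.26  0.22] 0.4 [-1.23  0.34] 0.5 [-1.19  0.47] 0.6 [-1.14  0.58] 0.7 [-1.08  0.69] 0.8 [-1.   0.8] 0.9 [-0.92  0.89] 1.0 [-0.82  0.98] 1.1 [-0.72  1.06] 1.2 [-0.61  1.13] 1.3 [-0.5   1.18] 1.4 [-0.38  1.22] 1.5 [-0.25  1.26] 1.6 [-0.13  1.27]
```

View pics/c4.png

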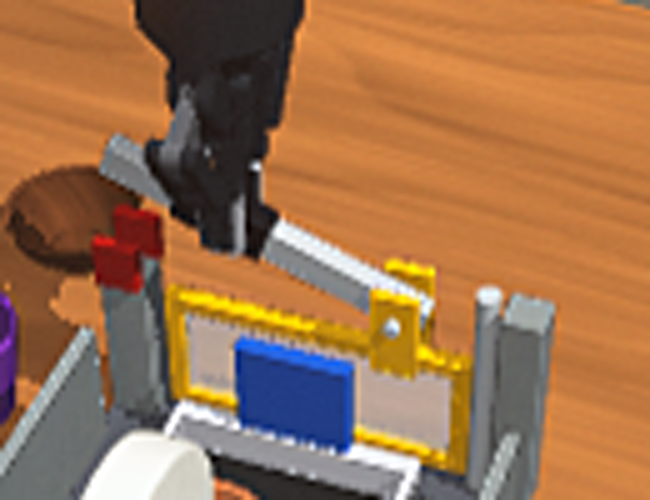

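The bar end at (130,155) is clear above the red lips at (120,240), and the gate is still shut. Now I swing 1.55 rad in 0.1 rad rows.

Request:
step_arm([
  {"grip":0,"translation":[-1.28,-0.04,0],"yaw":-0.1},
  {"grip":0,"translation":[-1.28,0.09,0],"yaw":-0.1},
  {"grip":0,"translation":[-1.26,0.22,0],"yaw":-0.1},
  {"grip":0,"translation":[-1.23,0.34,0],"yaw":-0.1},
  {"grip":0,"translation":[-1.19,0.47,0],"yaw":-0.1},
])

```text
clock: 5.0
tcp_pos: [526.3, 23.7, 153.4]
orientation: [-1.706, 2.636, 0.001]
wrist_force: [1.2, 3.3, -2.9]
opening: 15.5
finger_force: 41.2
```

Request:
step_arm([
  {"grip":0,"translation":[-1.14,0.58,0],"yaw":-0.1},
  {"grip":0,"translation":[-1.08,0.69,0],"yaw":-0.1},
  {"grip":0,"translation":[-1.0,0.8,0],"yaw":-0.1},
  {"grip":0,"translation":[-0.92,0.89,0],"yaw":-0.1},
  {"grip":0,"translation":[-0.82,0.98,0],"yaw":-0.1},
])

```text
clock: 5.62
tcp_pos: [476.9, 63.0, 153.5]
orientation: [-1.001, 2.976, 0.001]
wrist_force: [1.7, 1.9, -3.5]
opening: 15.6
finger_force: 41.2
```

Request:
step_arm([
  {"grip":0,"translation":[-0.72,1.06,0],"yaw":-0.1},
  {"grip":0,"translation":[-0.61,1.13,0],"yaw":-0.1},
  {"grip":0,"translation":[-0.5,1.18,0],"yaw":-0.1},
  {"grip":0,"translation":[-0.38,1.22,0],"yaw":-0.1},
  {"grip":0,"translation":[-0.25,1.26,0],"yaw":-0.1},
])

```text
clock: 6.25
tcp_pos: [452.4, 121.3, 153.6]
orientation: [-0.233, 3.131, 0.0]
wrist_force: [1.4, -0.4, -3.1]
opening: 15.4
finger_force: 41.2
```

Request:
step_arm([
  {"grip":0,"translation":[-0.13,1.27,0],"yaw":-0.1},
  {"grip":0,"translation":[0,0,0],"yaw":0},
])

```text
clock: 6.5
tcp_pos: [451.1, 133.8, 153.4]
orientation: [-0.084, 3.139, -0.001]
wrist_force: [0.8, -0.3, -1.3]
opening: 15.4
finger_force: 41.4
```

The gate is at about 1.6 rad. I lower the bar along its arc and release.

Request:
step_arm([
  {"grip":0,"translation":[-0.3,0,-0.8],"yaw":0},
  {"grip":0,"translation":[-0.2,0,-0.85],"yaw":0},
  {"grip":0,"translation":[-0.15,0,-0.85],"yaw":0},
  {"grip":0,"translation":[-0.1,0,-0.75],"yaw":0},
  {"grip":0,"translation":[0,0,0],"yaw":0},
])

```text
clock: 7.12
tcp_pos: [443.4, 133.4, 120.2]
orientation: [-0.08, 3.14, -0.0]
wrist_force: [-1.6, -1.5, 6.3]
opening: 15.3
finger_force: 42.4
```

Request:
step_arm([
  {"grip":0.2,"translation":[0,0,0],"yaw":0},
  {"grip":0.5,"translation":[0,0,0],"yaw":0},
  {"grip":0.5,"translation":[0,0,0],"yaw":0},
  {"grip":0.7,"translation":[0,0,0],"yaw":0},
  {"grip":0.7,"translation":[0,0,0],"yaw":0},
])

```text
clock: 7.75
tcp_pos: [443.2, 133.6, 120.3]
orientation: [-0.08, 3.141, -0.0]
wrist_force: [0.1, -0.2, 0.9]
opening: 59.8
finger_force: 0.0
```

Request:
step_arm([
  {"grip":0.7,"translation":[0,0,2],"yaw":0},
  {"grip":0.7,"translation":[0,0,4],"yaw":0},
  {"grip":0.7,"translation":[0,0,4],"yaw":0},
  {"grip":1,"translation":[0,0,0],"yaw":0},
])

```text
clock: 8.25
tcp_pos: [446.0, 134.1, 224.0]
orientation: [-0.08, 3.133, 0.002]
wrist_force: [0.6, 0.1, 0.1]
opening: 75.9
finger_force: 0.0
```

```bash
python3 - <<'E'
from h import *
s=manip.sense();print(s['tcp_pos'],s['wrist_force'],s['orientation'],s['qpos'].round(2))
a=snap('scene','s3.png')['frame'][90:240,170:370,::-1]
cv2.imwrite('pics/c5.png',cv2.resize(a,(800,600),interpolation=cv2.INTER_CUBIC))
E
```

```text
[446.04657951 134.10639745 224.0338966 ] [0.60445167 0.0798306  0.07105054] [-8.03473699e-02  3.13266738e+00  1.59983478e-03] [ 0.15 -0.   -0.38  1.18  0.    0.1 ]
```

View pics/c5.png

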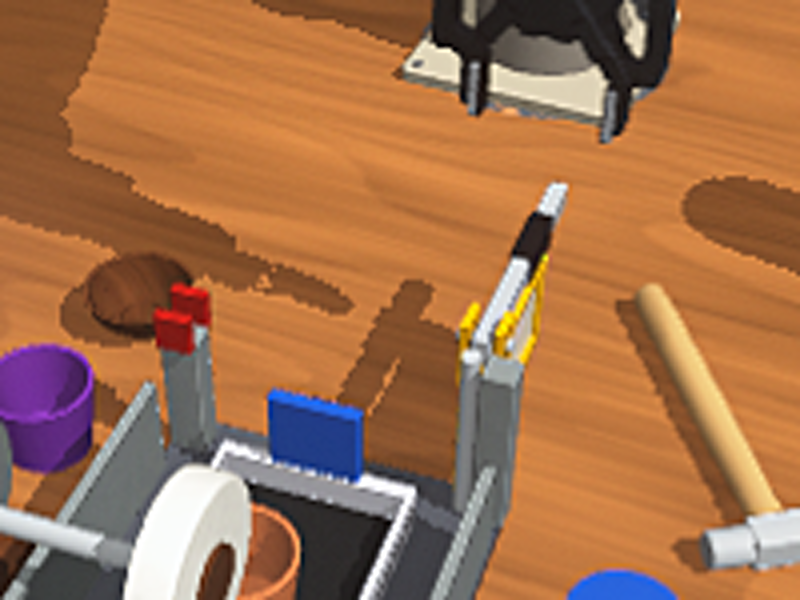

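The gate stands open with the bar level along the gate (480,330)–(560,190). The tab is at (315,435), clear, and the cup is upright. Now over the tab, turning −1.54.

Request:
step_arm([
  {"grip":0.7,"translation":[1.72,-0.75,0],"yaw":-0.154},
  {"grip":0.7,"translation":[1.72,-0.75,0],"yaw":-0.154},
  {"grip":0.7,"translation":[1.72,-0.75,0],"yaw":-0.154},
  {"grip":0.7,"translation":[1.72,-0.75,0],"yaw":-0.154},
  {"grip":0.7,"translation":[1.72,-0.75,0],"yaw":-0.154},
])

```text
clock: 8.93
tcp_pos: [528.4, 95.7, 218.2]
orientation: [-1.111, -2.935, 0.002]
wrist_force: [0.3, -0.6, 0.2]
opening: 59.9
finger_force: 0.0
```

Request:
step_arm([
  {"grip":0.7,"translation":[1.72,-0.75,0],"yaw":-0.154},
  {"grip":0.7,"translation":[1.72,-0.75,0],"yaw":-0.154},
  {"grip":0.7,"translation":[1.72,-0.75,0],"yaw":-0.154},
  {"grip":0.7,"translation":[1.72,-0.75,0],"yaw":-0.154},
  {"grip":0.7,"translation":[1.72,-0.75,0],"yaw":-0.154},
])

```text
clock: 9.55
tcp_pos: [614.4, 58.4, 218.0]
orientation: [-2.133, -2.303, 0.004]
wrist_force: [0.1, -1.3, 1.0]
opening: 59.4
finger_force: 0.0
```

Request:
step_arm([
  {"grip":0.7,"translation":[0,0,-4],"yaw":0},
  {"grip":0.7,"translation":[0,0,-4],"yaw":0},
  {"grip":0.7,"translation":[0,0,-2],"yaw":0},
  {"grip":0.7,"translation":[0,0,0],"yaw":0},
  {"grip":0.7,"translation":[0,0,0],"yaw":0},
])

```text
clock: 10.18
tcp_pos: [615.2, 58.7, 120.3]
orientation: [-2.128, -2.311, 0.0]
wrist_force: [0.5, -0.4, 0.2]
opening: 60.0
finger_force: 0.0
```

```bash
python3 - <<'E'
from h import *
s=manip.sense();print(s['tcp_pos'],s['orientation'],s['qpos'].round(2))
a=snap('scene','s4.png')['frame'][110:260,180:380,::-1]
cv2.imwrite('pics/c6.png',cv2.resize(a,(800,600),interpolation=cv2.INTER_CUBIC))
E
```

```text
[615.21983174  58.65634709 120.31593862] [-2.12837036e+00 -2.31060098e+00  1.58739303e-04] [-0.01  0.35 -0.19  1.03  0.    1.48]
```

View pics/c6.png

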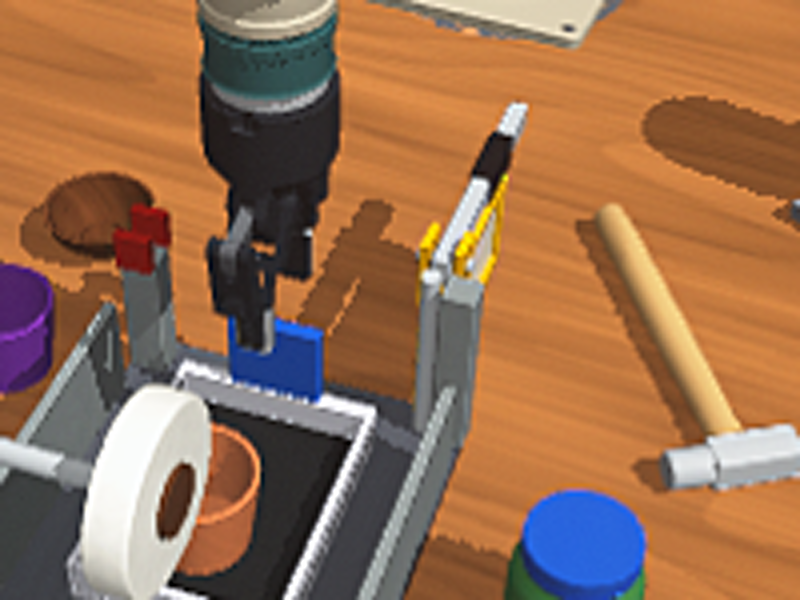

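The fingers straddle the blue tab's top edge (277,325), the near fingertip at (262,348), and the cup is clear. I go down 43 mm and pinch.

Request:
step_arm([
  {"grip":0.7,"translation":[0,0,-2],"yaw":0},
  {"grip":0.7,"translation":[0,0,-1.5],"yaw":0},
  {"grip":0.7,"translation":[0,0,-0.8],"yaw":0},
  {"grip":0.7,"translation":[0,0,0],"yaw":0},
  {"grip":0.4,"translation":[0,0,0],"yaw":0},
])

```text
clock: 10.85
tcp_pos: [615.7, 58.6, 77.9]
orientation: [2.128, 2.31, 0.001]
wrist_force: [0.0, -0.8, 0.9]
opening: 42.8
finger_force: 0.0
```

Request:
step_arm([
  {"grip":0.2,"translation":[0,0,0],"yaw":0},
  {"grip":0,"translation":[0,0,0],"yaw":0},
  {"grip":0,"translation":[0,0,0],"yaw":0},
  {"grip":0,"translation":[0,0,0],"yaw":0},
])

```text
clock: 11.35
tcp_pos: [615.5, 58.6, 77.9]
orientation: [2.128, 2.31, 0.001]
wrist_force: [-0.9, -0.0, 3.5]
opening: 9.5
finger_force: 40.5
```

The 10 mm tab is held. I draw it out gently, 127 mm with ramps.

Request:
step_arm([
  {"grip":0,"translation":[-0.2,-0.016,0],"yaw":0},
  {"grip":0,"translation":[-0.4,-0.032,0],"yaw":0},
  {"grip":0,"translation":[-0.6,-0.048,0],"yaw":0},
  {"grip":0,"translation":[-0.8,-0.064,0],"yaw":0},
  {"grip":0,"translation":[-0.8,-0.064,0],"yaw":0},
])

```text
clock: 11.98
tcp_pos: [587.2, 56.2, 77.9]
orientation: [2.128, 2.31, 0.001]
wrist_force: [2.6, -0.3, 4.7]
opening: 9.3
finger_force: 41.0
```

Request:
step_arm([
  {"grip":0,"translation":[-0.8,-0.064,0],"yaw":0},
  {"grip":0,"translation":[-0.8,-0.064,0],"yaw":0},
  {"grip":0,"translation":[-0.8,-0.064,0],"yaw":0},
  {"grip":0,"translation":[-0.8,-0.064,0],"yaw":0},
  {"grip":0,"translation":[-0.8,-0.064,0],"yaw":0},
])

```text
clock: 12.6
tcp_pos: [547.1, 52.9, 77.9]
orientation: [2.128, 2.309, 0.001]
wrist_force: [2.4, -0.7, 5.9]
opening: 9.1
finger_force: 40.9
```

Request:
step_arm([
  {"grip":0,"translation":[-0.8,-0.064,0],"yaw":0},
  {"grip":0,"translation":[-0.8,-0.064,0],"yaw":0},
  {"grip":0,"translation":[-0.8,-0.064,0],"yaw":0},
  {"grip":0,"translation":[-0.8,-0.064,0],"yaw":0},
  {"grip":0,"translation":[-0.8,-0.064,0],"yaw":0},
])

```text
clock: 13.22
tcp_pos: [507.2, 49.5, 77.9]
orientation: [2.128, 2.309, 0.0]
wrist_force: [2.3, -1.0, 5.8]
opening: 9.8
finger_force: 41.0
```

Request:
step_arm([
  {"grip":0,"translation":[-0.7,-0.056,0],"yaw":0},
  {"grip":0,"translation":[-0.5,-0.04,0],"yaw":0},
  {"grip":0,"translation":[-0.4,-0.032,0],"yaw":0},
  {"grip":0,"translation":[-0.2,-0.016,0],"yaw":0},
  {"grip":0,"translation":[0,0,0],"yaw":0},
])

```text
clock: 13.85
tcp_pos: [488.8, 48.0, 77.9]
orientation: [2.128, 2.309, -0.001]
wrist_force: [0.8, -1.7, 7.5]
opening: 9.5
finger_force: 41.2
```

Travel is 127 mm. I release carefully and withdraw upwards.

Request:
step_arm([
  {"grip":0.15,"translation":[0,0,0],"yaw":0},
  {"grip":0.3,"translation":[0,0,0],"yaw":0},
  {"grip":0.5,"translation":[0,0,0],"yaw":0},
  {"grip":0.5,"translation":[0,0,0],"yaw":0},
  {"grip":0.5,"translation":[0,0,0],"yaw":0},
])

```text
clock: 14.48
tcp_pos: [489.0, 48.6, 77.2]
orientation: [-2.128, -2.31, 0.0]
wrist_force: [1.1, -0.5, -0.0]
opening: 42.5
finger_force: 0.0
```

Request:
step_arm([
  {"grip":0.5,"translation":[0,0,2],"yaw":0},
  {"grip":0.5,"translation":[0,0,4],"yaw":0},
  {"grip":0.5,"translation":[0,0,5],"yaw":0},
  {"grip":0.5,"translation":[0,0,4],"yaw":0},
  {"grip":0.5,"translation":[0,0,0],"yaw":0},
])

```text
clock: 15.1
tcp_pos: [492.1, 48.5, 231.4]
orientation: [2.124, 2.306, 0.008]
wrist_force: [0.6, -0.1, -0.4]
opening: 42.5
finger_force: 0.0
```

```bash
python3 - <<'E'
from h import *
s=manip.sense();print(s['tcp_pos'],s['wrist_force'],s['clock'])
a=snap('scene','s5.png')['frame'][110:260,180:380,::-1]
cv2.imwrite('pics/c7.png',cv2.resize(a,(800,600),interpolation=cv2.INTER_CUBIC))
S=ld('s5.png')
b=np.array([585.5,56,0]);f=lambda X:((proj(S,R(.08)@np.array(X,float)+b)[0]-[180,110])*4).round(0)
print('tab top @130',f((-100,0,107)),'@115',f((-85,0,107)))
for g in (1.3,1.6): print(g,'bar end',f((-180*np.sin(g),85-180*np.cos(g),125)))
E
```

```text
[492.10040234  48.49703972 231.35142587] [ 0.57961594 -0.14179381 -0.39604986] 15.1
tab top @130 [341. 194.] @115 [334. 207.]
1.3 bar end [428. 120.]
1.6 bar end [506. 131.]
```

View pics/c7.png

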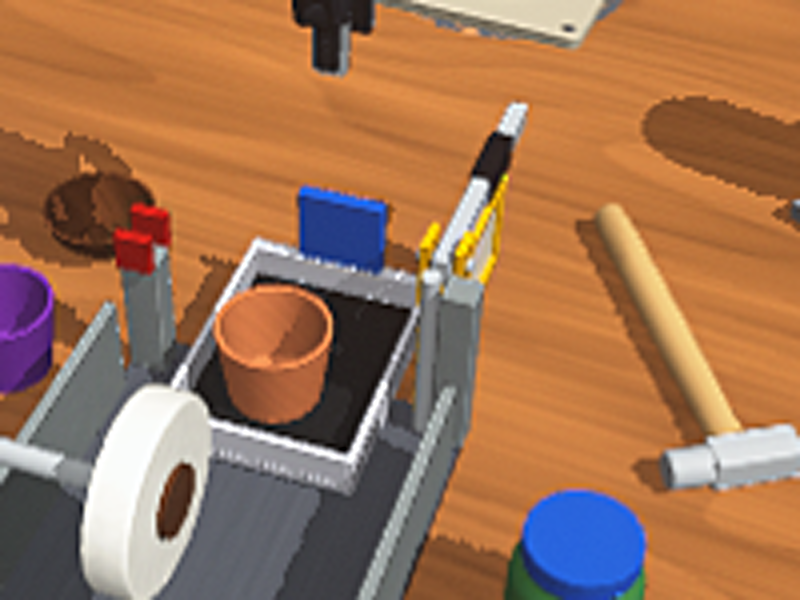

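The cup stands upright on the tray at (272,350). The tab's top edge at (342,195) matches full travel. The bar tip at (515,112) matches a level bar on a gate at about 1.6 rad, and the arm is clear. Handing in.

```bash
python3 -c "
from station import manip
print(manip.finish_job())"
```

```text
the job is handed in; nothing more can be done
None
```

Job handed in at about 15 s of the 61 s allowed; no verdict came back. By the last picture and my measurements, the gate is open about 1.6 rad with the latch bar level, the tray is out about 127 mm with the copper cup upright on it, and the jar, bowl and hammer look undisturbed.

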